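# Refit the filter cup of a wet tile saw

### The arm

A 6-joint arm with a two-finger parallel gripper is mounted at the origin on the work surface. World frame = base frame: x ahead of the robot, y to its left, z up, the work surface at z = 0. Lengths are in mm, angles in rad, forces in N, time in s.
With the tool pointing down it reaches from about 325 to 775 mm from the base axis. Payload 5.5 kg.
Tool frame: the origin (TCP) lies at the very end of the fingers, on their centre line; the grasp point (between the pads) lies 19 mm behind it; z points along the fingers, y is the line along which they close (so a half turn about z gives the same grasp; the last joint's range is limited). The gripper opens to 85 mm and grips with 20 to 120 N. Pads are 22 mm wide; open, the fingers measure 114 mm over their backs; the gripper's body (76 mm by 85 mm) begins 54 mm behind the grasp point. The pads swing forward as they close: fully open they stand 13 mm farther back than shut.
Start: joints at [-1.34, 0.091, 1.231, -0, 1.82, -0.057], TCP at [170.305, -575.337, 231.275] pointing down, gripper open.
Joint ranges: [-2.87, 2.87], [-0.86, 2.18], [0.17, 2.46], [-1.51, 4.65], [0.06, 2.69], [-2.65, 2.65]. Speed limits (rad/s): [2.57, 2.57, 3.01, 3.14, 3.14, 3.14].

### API

Orientations are given as a unit quaternion [x, y, z, w].
In Python, from cell import manip gives the robot as it stands.
- The arm moves only by the tool jog_arm, never from a script. Its argument "increments" is a list of rows, each an object with "jaw": the closure in counts, from 0 (fully open) to 255 (shut); "travel": the shift along the world's x, y, z in m, a list of three; "roll": the turn about the world's z in degrees. In form: [{"jaw": jaw, "travel": [dx, dy, dz], "roll": roll}, ...]. A call has 1 to 10 rows; each row shifts and turns the commanded pose from where the row before left it; what a row does not reach is not made up. A row lasts 1/8 s, in which the tool goes at most 62.5 mm and 10.7 degrees, less where a joint would pass 70% of its speed; a pose out of reach is approached as far as the arm can. A call with a gripper value outside its range is refused whole. The fingers move at their own pace and stop on an object; "newtons" is the grip in N (left out, the last holds). Time passes only in rows, so rows that do not move let the fingers close. It gives the time, the measured TCP pose, the force, the opening and the grip force at its end, in the units of the state.
- manip.read_state(): the state, without advancing time (a new reading comes with each control period).
- manip.get_image(name): name is "side" or "top" or "wrist"; returns a dict with "img" (480x640x3 uint8, red, green, blue), "K" (3x3 intrinsics, pixels), "R" (3x3) and "t" (3): a world point X has camera coordinates R X + t. Camera axes: x right, y down, z forward; pixel columns grow to the right and rows downward; lengths in mm; the calibration is good to about 2 mm. A picture is of the moment at which its call begins. There is no depth.
- manip.job_done(): hands the job in; it is judged then, once.
The state is a dict: "time": time; "joint_positions": joint angles; "joint_vel": joint speeds; "joint_efforts": joint torques, N m; "eef_pos": TCP position; "ee_rot": TCP orientation; "wrist_force": force on the tool from outside, world axes, zero at the start; "ft_torque": the same for the moment, N m; "grip_width": finger opening in mm; "gripper_force": force on a finger pad.
Only numpy, scipy, OpenCV 4.12 (cv2) and the standard library are available. Lean on these libraries where they do the work, as an engineer would, in place of code of your own. Each camera call takes 0.05 s, during which the arm holds its last target. There are 200 camera calls.

### The job

Put the filter cup that has a single rib back into its seat on the deck of the tile saw: its rib must lie in the notch of the seat, and the cup must stand upright, fully down on the floor of the seat. Leave the similar cup with two ribs where it stands.

Things in the scene. Friction and masses are not known exactly. Their poses are not given: they have to be found in the camera images.
- cup: Loose white tapered cup, closed on top: 40 mm high, 44 mm across at the bottom, 54 at the top. ONE upright side rib along its +x: 10 mm wide, 40 high, reaching 46 mm from the axis. On top a black grip plate in line with the rib: 32 mm long (x), 14 thick (y), from 40 to 80 mm above the bottom. Origin: centre of the underside, z up. 0.1 to 0.2 kg, on the table left of the saw.
- cup_other: A cup from another machine that does not fit: same size, material and grip plate, but with TWO such ribs on opposite sides (+x and -x). Origin: centre of the underside, z up. Loose on the table left of the saw; the two cups may stand in either order.
- seat: Black neck fixed on the red tile saw's steel deck, 100 mm above the table: 30 mm high, 66 mm inner, 94 outer diameter, one full-height notch along its +x, 27 mm wide inside, 45 outside. Origin: centre of its floor (the deck). Seated, the cup stands on that floor, its +x along the seat's; play about 7 mm, 12 degrees. Motor and blade arm, up to 240 mm over the table, lie over 150 mm to its right.

How it is judged (in metres and radians):
At the end, for the whole second after the job is handed in: The one-ribbed cup stands in the seat at rest: underside within 6 mm of the seat's floor, axis within 12 mm of the seat's axis, upright within about 7 degrees, rib in the notch (within about 28 degrees of the seat's x) (horizontal distance between cup and seat below 0.012 m and z of cup in the frame of seat below 0.006 m and angle between cup's own z axis and vertical below 0.12 rad and angle between the x axis of cup and the x axis of seat, either way round below 0.5 rad and linear speed of cup below 0.02 m/s); the robot touches nothing.
It fails at once if the cup with two ribs is moved by more than 40 mm (distance of cup_other from where it was at the start of the episode above 0.04 m).
It also fails if it takes over 38 s, if anything falls off the work surface, if the arm or the gripper's body presses on something with over 40 N, if the wrist force passes 120 N, or if a joint passes its speed limit or range.

## Working session

There is one attempt and no reset: what is moved stays moved. The work goes in short steps, Python scripts to look and compute and a tool call to move; the robot and the scene stay as the last step left them, time stands still between calls to the robot, and variables do not carry over. Pictures are saved under pics/ and viewed, at most 10 in all, crops included, and the job is handed in when it is done.

Besides the shell and the picture viewer there is one more tool, called after ">>>" as name(argument=value, ...), one argument or row to a line, values as JSON. jog_arm: Moves the arm, as the interface text tells. Its arguments: {"type":"object","properties":{"increments":{"type":"array"},"newtons":{"type":"number"}},"required":["increments"]}

```bash
mkdir -p pics; ls; cat > h.py <<'E'
import numpy as np,cv2,json
from cell import manip
def snap(n,f):
    d=manip.get_image(n); cv2.imwrite('pics/'+f+'.png',d['img'][:,:,::-1])
    np.savez('pics/'+f+'.npz',K=d['K'],R=d['R'],t=d['t']); return d
def ray(f,uv,z):
    d=np.load('pics/'+f+'.npz'); r=d['R'].T@np.linalg.inv(d['K'])@np.array([*uv,1.]); c=-d['R'].T@d['t']
    return c+r*(z-c[2])/r[2]
def proj(f,X):
    d=np.load('pics/'+f+'.npz'); p=d['K']@(d['R']@np.array(X,float)+np.ravel(d['t'])); return p[:2]/p[2]
E
python3 - <<'E'
from h import *
for n in('top','side'):
    d=snap(n,n+'1'); print(n,(-d['R'].T@d['t']).round(), d['R'].round(2).tolist())
print(manip.read_state())
E
```

```text
pics
top [373.  79. 904.] [[-0.01, -1.0, -0.03], [-0.98, 0.01, -0.18], [0.18, 0.03, -0.98]]
side [345. 721. 588.] [[-0.96, -0.29, 0.01], [-0.19, 0.58, -0.79], [0.22, -0.76, -0.61]]
{'time': 0.1, 'joint_positions': array([-1.33970811e+00,  9.17881908e-02,  1.23179994e+00, -6.82905006e-06,
        1.81981134e+00, -5.66702137e-02]), 'joint_vel': array([-0.00071462, -0.00142755, -0.0026783 ,  0.00083927, -0.00127205,
       -0.00111296]), 'joint_efforts': array([ 3.25225352e-03, -4.60218072e+01, -4.19216180e+01,  6.31825992e-05,
        1.07169434e-02,  6.76148098e-07]), 'eef_pos': array([ 170.23427281, -575.06578182,  230.2417148 ]), 'ee_rot': array([ 9.89666945e-01,  1.43382430e-01, -8.19827930e-05, -8.99685610e-04]), 'wrist_force': array([-0.55578216, -0.37540305,  1.21321081]), 'ft_torque': array([-0.0296321 , -0.01763409, -0.0208238 ]), 'gripper_force': 0.0, 'grip_width': 85.49731634232465}
```

View pics/top1.png

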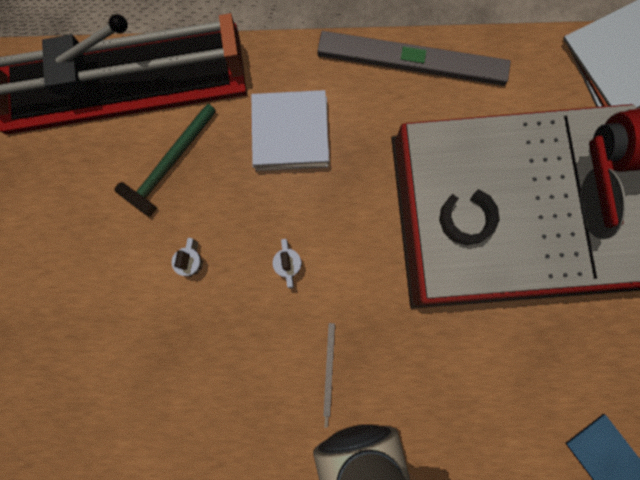

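View pics/side1.png

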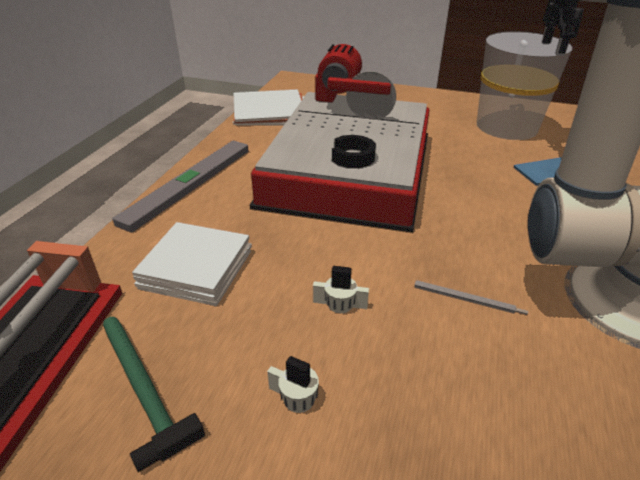

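The top view shows the one-rib cup at about (187,262) with its rib up towards (191,240). The two-rib cup is at (287,263), and the seat is at (469,217) with its notch up near (466,194). Next I'll enlarge the cup and the seat.

```bash
python3 - <<'E'
from h import *
im=cv2.imread('pics/top1.png')
a=im[225:290,150:225]; b=im[180:255,430:510]
f=lambda x:cv2.resize(x,(400,int(x.shape[0]*400/x.shape[1])),interpolation=cv2.INTER_CUBIC)
a,b=f(a),f(b); h=max(a.shape[0],b.shape[0]); o=np.zeros((h,800,3),np.uint8); o[:a.shape[0],:400]=a;o[:b.shape[0],400:]=b
cv2.imwrite('pics/c1.png',cv2.convertScaleAbs(o,alpha=1.6))
print(ray('top1',(187,262),40),ray('top1',(469,217),130))
E
```

```text
[487.21275255 351.33524201  40.        ] [ 546.45839881 -159.45930917  130.        ]
```

View pics/c1.png

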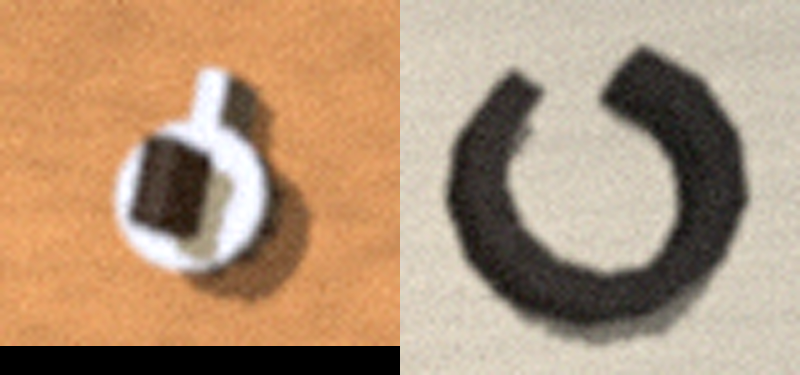

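```bash
cat > fit.py <<'E'
from h import *
from scipy.optimize import minimize
im=cv2.imread('pics/top1.png').astype(float)
S=4
def P(f,pts): return np.array([proj(f,p) for p in pts])
def T(p,L): 
    c,s=np.cos(p[2]),np.sin(p[2]); return L@np.array([[c,s],[-s,c]])+p[:2]
def hull(m,f,pa,za,pb,zb,o):
    q=np.vstack([P(f,np.c_[pa,np.full(len(pa),za)]),P(f,np.c_[pb,np.full(len(pb),zb)])])
    cv2.fillPoly(m,[np.round(cv2.convexHull(((q-o)*S*16).astype(np.float32))).astype(np.int32)],1.,shift=4)
def seat(p,o,sh):
    m=np.zeros((sh[0]*S,sh[1]*S))
    a0=np.arcsin(13.5/33);a1=np.arcsin(22.5/47);N=24
    for i in range(N):
        L=[]
        for k in(i,i+1):
            w=k/N
            for r,a in((33,a0),(47,a1)):
                t=a+w*(2*np.pi-2*a); L.append((r*np.cos(t),r*np.sin(t)))
        w=T(p,np.array(L)); hull(m,'top1',w,100,w,130,o)
    return cv2.resize(m,sh[::-1],interpolation=cv2.INTER_AREA)
def cup(p,o,sh):
    m=np.zeros((sh[0]*S,sh[1]*S)); t=np.linspace(0,2*np.pi,40); C=np.c_[np.cos(t),np.sin(t)]
    hull(m,'top1',T(p,22*C),0,T(p,27*C),40,o)
    R=T(p,np.array([(10,5),(46,5),(46,-5),(10,-5)])); hull(m,'top1',R,0,R,40,o)
    G=T(p,np.array([(16,7),(16,-7),(-16,-7),(-16,7)])); hull(m,'top1',G,40,G,80,o)
    return cv2.resize(m,sh[::-1],interpolation=cv2.INTER_AREA)
def run(fn,box,p0,mask):
    y0,y1,x0,x1=box; I=cv2.GaussianBlur(mask(im)[y0:y1,x0:x1].astype(float),(0,0),1)
    g=lambda p: ((cv2.GaussianBlur(fn(p*np.array([1,1,.02]),np.array([x0-.5,y0-.5])+.0,I.shape),(0,0),1)-I)**2).sum()
    r=min((minimize(g,np.array([p0[0],p0[1],a/.02]),method='Nelder-Mead',options=dict(initial_simplex=np.array([p0[0],p0[1],a/.02])+np.array([[0,0,0],[8,0,0],[0,8,0],[0,0,10]]))) for a in (p0[2]-.2,p0[2]+.2)),key=lambda r:r.fun)
    p=r.x*[1,1,.02]; print(fn.__name__,p.round(2),np.degrees(p[2]).round(1),'err',r.fun.round(1),'area',I.sum().round()); return p
E
python3 - <<'E'
from fit import *
gray=lambda i:i.mean(2)
s=run(seat,(180,255,430,510),(545,-158,0.2),lambda i:gray(i)<80)
# cup: whitish (low saturation or bright) or black
def cm(i):
    sat=i.max(2)-i.min(2); return ((i[...,0]>115)|(gray(i)<38)).astype(float)
c=run(cup,(225,290,155,225),(487,351,0.),cm)
o=cm(im)[225:290,155:225]; print(o.sum(), cup(c,np.array([155,225])-.5,o.shape).sum())
E
```

```text
seat [ 5.4965e+02 -1.6302e+02  1.8000e-01] 10.5 err 52.1 area 1678.0
cup [ 4.8881e+02  3.5629e+02 -1.0000e-02] -0.7 err 195.0 area 479.0
479.0 810.0
```

```bash
python3 - <<'E'
from h import *
c=ray('top1',(186-.3,261.6),40); r=ray('top1',(189.6,238),40); print(c,r,np.hypot(*(r-c)[:2]),np.degrees(np.arctan2(*(r-c)[[1,0]])))
d=ray('top1',(288,263),40);print('other',d)
# seat notch corners from crop
q=lambda x,y:(430+(x-400)/5-.4,180+y/5-.4)
for x,y in((513,70),(643,45),(543,92),(602,100)): print(ray('top1',q(x,y),130).round(1))
print(cv2.imread('pics/top1.png')[240:285:3,170:205:3].max(2))
E
```

```text
[488.01363063 353.86645572  40.        ] [533.66721957 348.20251035  40.        ] 46.00359181798555 -7.072179929387575
other [482.79799554 158.38401709  40.        ]
[ 588.2 -133.5  130. ]
[ 596.4 -178.6  130. ]
[ 580.2 -143.3  130. ]
[ 577.1 -163.2  130. ]
[[142 139 139 144 142 133 160 154  66 125 140 137]
 [133 133 137 136 140 136 168 133  46  60 139 136]
 [136 133 130 128 137 139 165  93  50  64  90 143]
 [134 134 130 133 146 161 166 142  80  71 105 135]
 [138 137 117  38  51  84 149 163 166  97 100 138]
 [140 149  90  51  43  32  30 160 163 149  86 139]
 [137 161  61  50  36  36  40 106 156 169  61  99]
 [138 167  44  50  36  31  62 113 158 166  65  62]
 [132 148  46  58  37  33  81 117 164 166  54  72]
 [141 149 101  47  31  28  96 127 170 132  38  78]
 [140 149 164 158 131  87 106 150 151  62  64  80]
 [139 142 143 151 167 135 115 134  58  52  86  77]
 [139 138 135 143 143  95  75  59  80  79  82  84]
 [143 146 143 136 134 131  94  81  73  77  84 123]
 [135 147 142 141 134 137 133 131 135 118 132 140]]
```

```bash
python3 - <<'E'
from h import *
print(ray('side1',(512,125),0), ray('side1',(482,110),0),ray('side1',(548,115),0))
for z in(150,200,250):print(z,ray('side1',(525,47),z))
print(proj('side1',(170,-575,231)))
E
```

```text
[ 205.00762279 -676.09200989    0.        ] [ 292.8951887  -759.70501206    0.        ] [ 101.24674843 -784.57409467    0.        ]
150 [ 202.30251317 -923.56432014  150.        ]
200 [ 218.62657491 -735.63477975  200.        ]
250 [ 234.95063665 -547.70523936  250.        ]
[550.91594466  54.58527092]
```

>>> jog_arm(
  increments=[
    {"jaw": 0,"travel": [0.02,0.035,0.004],"roll": -2},
    {"jaw": 0,"travel": [0.03,0.045,0.002],"roll": -2},
    {"jaw": 0,"travel": [0.035,0.05,0],"roll": -2},
    {"jaw": 0,"travel": [0.035,0.05,0],"roll": -2},
    {"jaw": 0,"travel": [0.035,0.05,0],"roll": -2},
    {"jaw": 0,"travel": [0.035,0.05,0],"roll": -2},
    {"jaw": 0,"travel": [0.035,0.05,0],"roll": -2},
    {"jaw": 0,"travel": [0.03,0.05,0],"roll": -2},
    {"jaw": 0,"travel": [0.03,0.05,0],"roll": -2},
    {"jaw": 0,"travel": [0.02,0.055,0],"roll": -2},
  ],
  newtons=40,
)

```text
time: 1.35
eef_pos: [475.9, -88.5, 236.5]
ee_rot: [1.0, -0.031, -0.0, -0.0]
wrist_force: [-0.0, -1.1, 0.7]
grip_width: 85.6
gripper_force: 0.0
```

>>> jog_arm(
  increments=[
    {"jaw": 0,"travel": [0.002,0.05,0],"roll": -0.5},
    {"jaw": 0,"travel": [0.002,0.05,0],"roll": -0.5},
    {"jaw": 0,"travel": [0.002,0.05,0],"roll": -0.5},
    {"jaw": 0,"travel": [0.001,0.05,0],"roll": -0.5},
    {"jaw": 0,"travel": [0.001,0.05,-0.01],"roll": -0.5},
    {"jaw": 0,"travel": [0.001,0.05,-0.02],"roll": -0.5},
    {"jaw": 0,"travel": [0.001,0.05,-0.02],"roll": -0.5},
    {"jaw": 0,"travel": [0.001,0.04,-0.02],"roll": 0},
    {"jaw": 0,"travel": [0.001,0.03,-0.02],"roll": 0},
    {"jaw": 0,"travel": [0,0.018,-0.01],"roll": 0},
  ],
)

```text
time: 2.6
eef_pos: [486.4, 348.6, 135.0]
ee_rot: [0.998, -0.061, -0.001, 0.001]
wrist_force: [-0.1, -0.5, 1.1]
grip_width: 85.4
gripper_force: 0.0
```

>>> jog_arm(
  increments=[
    {"jaw": 0,"travel": [0,0,0],"roll": 0},
    {"jaw": 0,"travel": [0,0,0],"roll": 0},
  ],
)

```text
time: 2.85
eef_pos: [487.8, 346.9, 138.3]
ee_rot: [0.998, -0.062, 0.001, -0.0]
wrist_force: [-0.1, -0.9, -0.1]
grip_width: 85.4
gripper_force: 0.0
```

```bash
python3 - <<'E'
from h import *
snap('wrist','w1'); s=manip.read_state(); print(s['eef_pos'],s['ee_rot'],s['joint_positions'])
for p in((488,354,80),(488,354,40),(533.7,348.4,40)): print(proj('w1',p))
E
```

```text
[487.9972793  346.85487522 138.66826805] [ 9.98094962e-01 -6.16893368e-02  8.56067528e-04 -3.74058631e-04] [ 5.61322570e-01  8.70810956e-02  1.39851279e+00 -3.92874843e-04
  1.65417179e+00  2.25554294e+00]
[310.47679745 263.56140666]
[312.23947996 242.3420158 ]
[311.61402475 177.26925348]
```

View pics/w1.png

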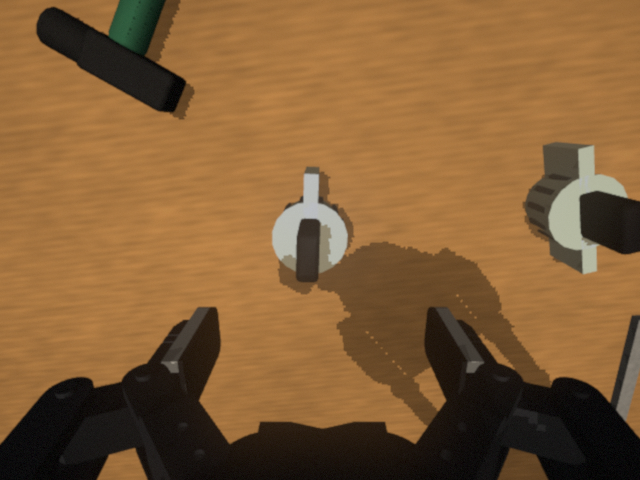

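The wrist view shows the cup disc centred at about (310,238), with the rib end at (312,170) and the plate lying between the finger planes. That puts the cup near (490,355), about 2 mm from the top-view estimate, so I'll descend.

>>> jog_arm(
  increments=[
    {"jaw": 0,"travel": [0.002,0.008,-0.02],"roll": -0.9},
    {"jaw": 0,"travel": [0,0,-0.025],"roll": 0},
    {"jaw": 0,"travel": [0,0,-0.025],"roll": 0},
    {"jaw": 0,"travel": [0,0,-0.015],"roll": 0},
    {"jaw": 0,"travel": [0,0,-0.007],"roll": 0},
    {"jaw": 0,"travel": [0,0,0],"roll": 0},
    {"jaw": 0,"travel": [0,0,0],"roll": 0},
  ],
)

```text
time: 3.78
eef_pos: [489.9, 356.0, 46.5]
ee_rot: [0.998, -0.069, 0.001, -0.001]
wrist_force: [-0.0, -0.3, 0.6]
grip_width: 85.8
gripper_force: 0.0
```

>>> jog_arm(
  increments=[
    {"jaw": 120,"travel": [0,0,0],"roll": 0},
    {"jaw": 170,"travel": [0,0,0],"roll": 0},
    {"jaw": 200,"travel": [0,0,0],"roll": 0},
    {"jaw": 255,"travel": [0,0,0],"roll": 0},
    {"jaw": 255,"travel": [0,0,0],"roll": 0},
    {"jaw": 255,"travel": [0,0,0],"roll": 0},
    {"jaw": 255,"travel": [0,0,0],"roll": 0},
  ],
  newtons=40,
)

```text
time: 4.65
eef_pos: [489.4, 355.7, 45.4]
ee_rot: [0.998, -0.069, 0.0, -0.0]
wrist_force: [-0.6, -0.3, 1.2]
grip_width: 13.5
gripper_force: 39.2
```

>>> jog_arm(
  increments=[
    {"jaw": 255,"travel": [0,0,0.01],"roll": 0},
    {"jaw": 255,"travel": [0,0,0.02],"roll": 0},
    {"jaw": 255,"travel": [0,-0.01,0.04],"roll": 1},
    {"jaw": 255,"travel": [0,-0.02,0.04],"roll": 2},
    {"jaw": 255,"travel": [0.005,-0.03,0.04],"roll": 2},
    {"jaw": 255,"travel": [0.005,-0.04,0.02],"roll": 2},
    {"jaw": 255,"travel": [0.005,-0.04,0],"roll": 2},
    {"jaw": 255,"travel": [0.005,-0.04,0],"roll": 2},
    {"jaw": 255,"travel": [0.005,-0.04,0],"roll": 2},
    {"jaw": 255,"travel": [0.005,-0.04,0],"roll": 2},
  ],
)

```text
time: 5.9
eef_pos: [519.4, 94.4, 217.1]
ee_rot: [0.998, 0.062, 0.001, -0.0]
wrist_force: [0.1, 0.1, -1.8]
grip_width: 13.4
gripper_force: 39.1
```

>>> jog_arm(
  increments=[
    {"jaw": 255,"travel": [0.005,-0.04,0],"roll": 2},
    {"jaw": 255,"travel": [0.005,-0.04,0],"roll": 1.5},
    {"jaw": 255,"travel": [0.005,-0.04,0],"roll": 0},
    {"jaw": 255,"travel": [0.005,-0.04,0],"roll": 0},
    {"jaw": 255,"travel": [0.005,-0.04,0],"roll": 0},
    {"jaw": 255,"travel": [0.005,-0.03,0],"roll": 0},
    {"jaw": 255,"travel": [0,-0.02,0],"roll": 0},
    {"jaw": 255,"travel": [0,-0.009,0],"roll": 0},
    {"jaw": 255,"travel": [0,0,0],"roll": 0},
    {"jaw": 255,"travel": [0,0,0],"roll": 0},
  ],
)

```text
time: 7.15
eef_pos: [549.4, -162.4, 215.5]
ee_rot: [0.996, 0.093, 0.0, -0.0]
wrist_force: [0.7, -0.2, -2.2]
grip_width: 13.9
gripper_force: 39.1
```

```bash
python3 - <<'E'
from h import *
snap('wrist','w2');snap('side','s2');d=snap('top','t2'); s=manip.read_state(); print(s['eef_pos'],s['ee_rot'],s['gripper_force'],s['grip_width'])
x,y,z=s['eef_pos']
a=np.radians(10.5)
print('seat c top/floor',proj('w2',(550,-163,130)),proj('w2',(550,-163,100)),'notch mid outer',proj('w2',(550+45*np.cos(a),-163+45*np.sin(a),130)))
print('cup top',proj('w2',(x,y,z-6)))
w=cv2.imread('pics/w2.png'); t=cv2.imread('pics/s2.png')[100:220,290:450]
o=np.zeros((600,800,3),np.uint8)
o[:360,:480]=cv2.resize(w,(480,360)); o[360:600,:320]=cv2.resize(t,(320,240))
o[360:600,330:650]=cv2.resize(cv2.imread('pics/t2.png')[160:280,400:560],(320,240))
cv2.imwrite('pics/m2.png',cv2.convertScaleAbs(o,alpha=1.4))
E
```

```text
[ 549.37493286 -162.53222394  215.41782987] [ 9.95679654e-01  9.28548188e-02  8.05685744e-05 -4.72581220e-05] 39.0669322013855 13.49247213507398
seat c top/floor [322.97339324 246.6121879 ] [322.8842686  233.38913088] notch mid outer [323.26037159 179.85404772]
cup top [322.11740592 304.51165322]
```

View pics/m2.png

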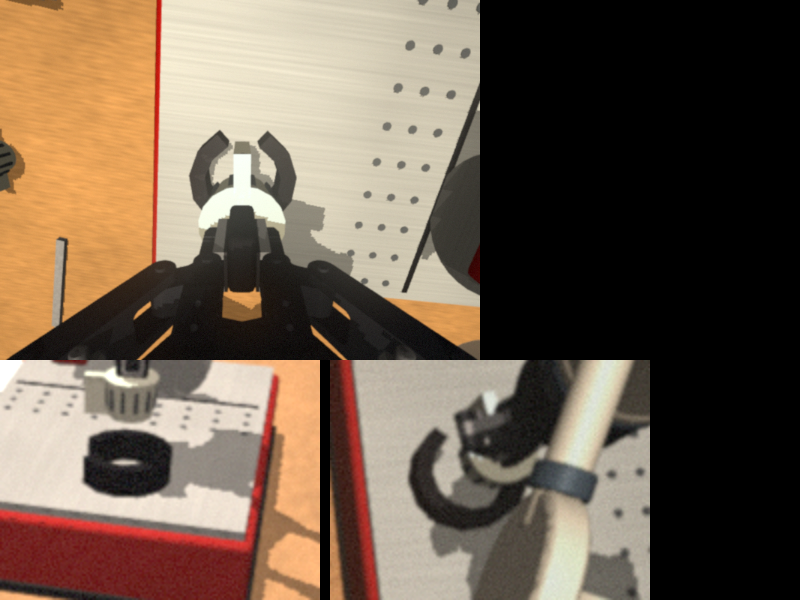

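The wrist picture shows the rib at (242,155) lined up sideways with the notch middle at (243,133) in the shrunken view. What remains is the fore-aft offset, so I'll enlarge the view and measure it.

```bash
python3 - <<'E'
from h import *
w=cv2.imread('pics/w2.png')[160:320,225:425]
cv2.imwrite('pics/w2c.png',cv2.convertScaleAbs(cv2.resize(w,(750,600),interpolation=cv2.INTER_CUBIC),alpha=1.3))
a=np.radians(10.65);R=np.array([[np.cos(a),-np.sin(a)],[np.sin(a),np.cos(a)]])
b=lambda f,p:((proj(f,p)-[225,160])*3.75).round()
s=np.array([550,-163]); c=np.array([549.4,-162.5])
for n,l in(('outL',(41.3,22.5)),('outR',(41.3,-22.5)),('left',(0,47)),('right',(0,-47))): print(n,b('w2',(*(s+R@l),130)))
for n,l in(('ribL',(46,5)),('ribR',(46,-5)),('ctr',(0,0)),('discL',(0,27)),('discR',(0,-27)),('front',(27,0))): print(n,b('w2',(*(c+R@l),209.5)))
print('ribLbot',b('w2',(*(c+R@(46,5)),169.5)))
E
```

```text
outL [236.  96.]
outR [500.  96.]
left [106. 325.]
right [628. 325.]
ribL [320. 179.]
ribR [408. 179.]
ctr [364. 542.]
discL [146. 542.]
discR [582. 542.]
front [364. 337.]
ribLbot [329. 114.]
```

View pics/w2c.png

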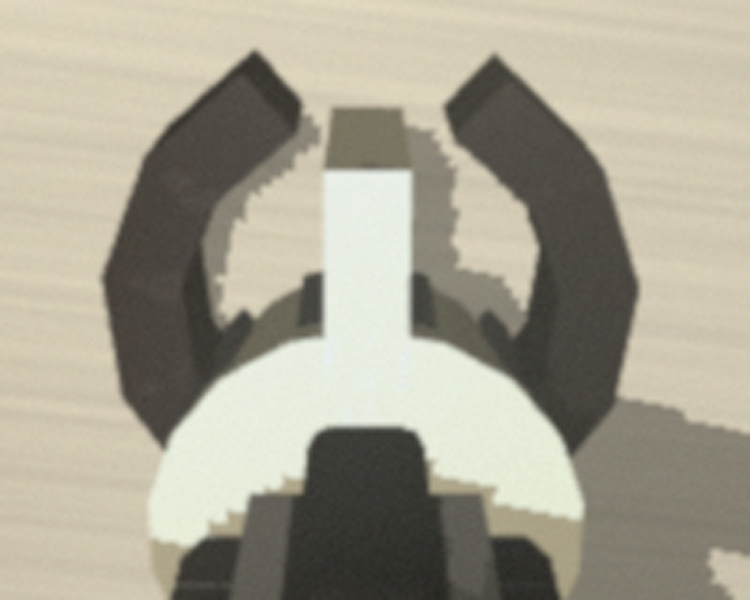

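The enlarged view shows the rib end edge at row 169 (predicted 179) and the notch corners near (242,75) and (495,75) (predicted row 96). So the seat lies about 3 mm further in +x than the cup, and 0.5–1 mm further in -y. I'll correct for that and lower the cup.

>>> jog_arm(
  increments=[
    {"jaw": 255,"travel": [0.003,-0.001,0],"roll": 0},
    {"jaw": 255,"travel": [0,0,-0.015],"roll": 0},
    {"jaw": 255,"travel": [0,0,-0.015],"roll": 0},
    {"jaw": 255,"travel": [0,0,-0.012],"roll": 0},
    {"jaw": 255,"travel": [0,0,-0.01],"roll": 0},
    {"jaw": 255,"travel": [0,0,-0.008],"roll": 0},
    {"jaw": 255,"travel": [0,0,0],"roll": 0},
  ],
)

```text
time: 8.18
eef_pos: [552.0, -164.2, 154.4]
ee_rot: [0.996, 0.092, -0.001, -0.0]
wrist_force: [-0.5, 0.0, -1.1]
grip_width: 13.5
gripper_force: 39.1
```

>>> jog_arm(
  increments=[
    {"jaw": 255,"travel": [0,0,-0.004],"roll": 0},
    {"jaw": 255,"travel": [0,0,-0.003],"roll": 0},
    {"jaw": 255,"travel": [0,0,-0.002],"roll": 0},
    {"jaw": 255,"travel": [0,0,0],"roll": 0},
  ],
)

```text
time: 8.68
eef_pos: [552.2, -164.3, 146.1]
ee_rot: [0.996, 0.092, -0.0, -0.0]
wrist_force: [0.2, -0.1, -2.3]
grip_width: 13.7
gripper_force: 39.1
```

```bash
python3 - <<'E'
from h import *
snap('wrist','w3');snap('side','s3'); s=manip.read_state(); print(s['eef_pos'],s['wrist_force'])
o=np.zeros((480,800,3),np.uint8)
o[:,:400]=cv2.resize(cv2.imread('pics/w3.png')[120:360,220:420],(400,480)); o[:300,400:]=cv2.resize(cv2.imread('pics/s3.png')[105:195,290:410],(400,300),interpolation=cv2.INTER_CUBIC)
cv2.imwrite('pics/m3.png',cv2.convertScaleAbs(o,alpha=1.5))
E
```

```text
[ 552.34058164 -164.32928649  146.38170039] [ 1.23172797 -0.5590423  -1.44878329]
```

View pics/m3.png

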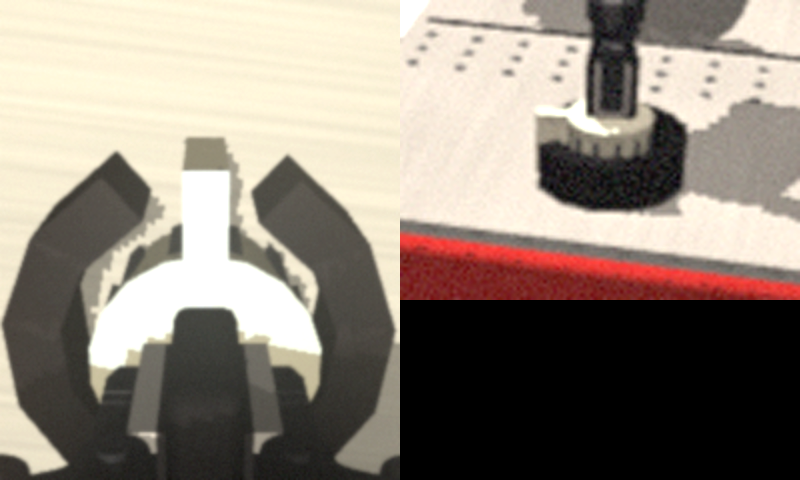

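The rib is in the notch and the cup is centred in the seat, just above the floor. I'll lower it the last millimetre, open the gripper and retreat.

>>> jog_arm(
  increments=[
    {"jaw": 255,"travel": [0,0,-0.001],"roll": 0},
    {"jaw": 255,"travel": [0,0,0],"roll": 0},
    {"jaw": 200,"travel": [0,0,0],"roll": 0},
    {"jaw": 150,"travel": [0,0,0],"roll": 0},
    {"jaw": 100,"travel": [0,0,0],"roll": 0},
    {"jaw": 60,"travel": [0,0,0],"roll": 0},
    {"jaw": 60,"travel": [0,0,0.01],"roll": 0},
    {"jaw": 60,"travel": [0,0,0.03],"roll": 0},
    {"jaw": 60,"travel": [0,0,0.04],"roll": 0},
    {"jaw": 60,"travel": [0,0,0.04],"roll": 0},
  ],
)

```text
time: 10.02
eef_pos: [552.2, -164.3, 267.3]
ee_rot: [0.996, 0.092, 0.0, 0.0]
wrist_force: [0.9, -0.2, 0.5]
grip_width: 65.2
gripper_force: 0.0
```

>>> jog_arm(
  increments=[
    {"jaw": 60,"travel": [-0.01,0.02,0.03],"roll": 0},
    {"jaw": 60,"travel": [-0.02,0.04,0],"roll": 0},
    {"jaw": 60,"travel": [-0.02,0.04,0],"roll": 0},
    {"jaw": 60,"travel": [-0.02,0.04,0],"roll": 0},
    {"jaw": 60,"travel": [-0.02,0.04,0],"roll": 0},
    {"jaw": 60,"travel": [0,0.02,0],"roll": 0},
    {"jaw": 60,"travel": [0,0,0],"roll": 0},
    {"jaw": 60,"travel": [0,0,0],"roll": 0},
  ],
)

```text
time: 11.02
eef_pos: [462.4, 35.2, 295.7]
ee_rot: [0.996, 0.092, 0.0, 0.0]
wrist_force: [-0.8, -1.0, 0.8]
grip_width: 65.0
gripper_force: 0.0
```

```bash
python3 - <<'E'
from h import *
snap('top','t4');snap('side','s4'); s=manip.read_state(); print(s['time'],s['eef_pos'],s['wrist_force'],s['grip_width'])
o=np.zeros((375,800,3),np.uint8)
o[:,:400]=cv2.resize(cv2.imread('pics/t4.png')[180:255,430:510],(400,375),interpolation=cv2.INTER_CUBIC); o[:300,400:]=cv2.resize(cv2.imread('pics/s4.png')[105:195,290:410],(400,300),interpolation=cv2.INTER_CUBIC)
cv2.imwrite('pics/m4.png',cv2.convertScaleAbs(o,alpha=1.5))
E
```

```text
11.125 [462.47197476  34.89485698 295.35821164] [-0.29727093  0.54296332  0.57039004] 65.46630427130425
```

View pics/m4.png

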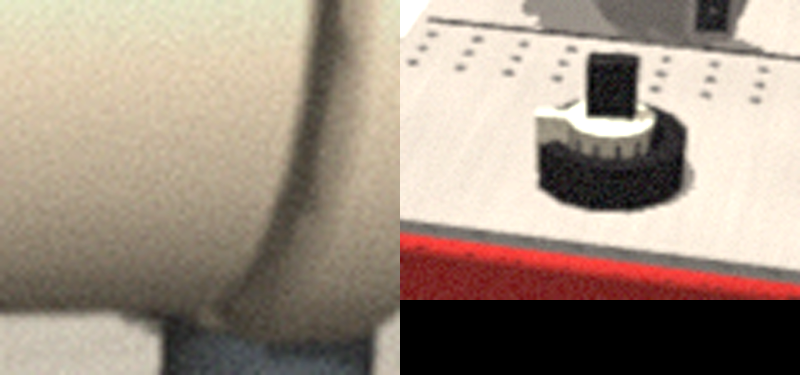

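The side view shows the cup upright and fully down in the seat, with its rib in the notch at about (550,125). The gripper is clear, and the arm hides the seat in the top view.

```bash
python3 -c "
from cell import manip
print(manip.job_done())"
```

```text
the job is handed in; nothing more can be done
None
```

I put the one-ribbed cup into the seat, upright and down on the floor with its rib in the notch (checked in the side view), never went near the two-ribbed cup, and handed the job in at about 11 s; no verdict came back.

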